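# Unload the sample clamp and load the return tray

### The arm

A 6-joint arm with a two-finger parallel gripper is mounted at the origin on the work surface. World frame = base frame: x ahead of the robot, y to its left, z up, the work surface at z = 0. Lengths are in m, angles in rad, forces in N, time in s.
With the tool pointing down it reaches from about 0.3 to 0.875 m from the base axis. Payload 4.2 kg.
Tool frame: the origin (TCP) lies midway between the tips of the shut fingers; the grasp point (between the pads) lies 19 mm behind it (robot.pinch_z is the distance from the TCP to the grasp point, in m); z points along the fingers, y is the line along which they close (so a half turn about z gives the same grasp; the last joint's range is limited). The gripper opens to 85 mm and grips with 20 to 120 N. Pads are 22 mm wide; open, the fingers measure 114 mm over their backs; the gripper's body (76 mm by 85 mm) begins 54 mm behind the grasp point. The pads swing forward as they close: fully open they stand 13 mm farther back than shut.
Start: joints at [-1.18, 0.32, 1.565, -0, 1.257, -0.02], TCP at [0.23, -0.527, 0.231] pointing down, gripper open.
Joint ranges: [-3.11, 3.11], [-0.84, 2.01], [0.21, 2.61], [-1.34, 4.49], [0.05, 2.63], [-2.56, 2.56]. Speed limits (rad/s): [2.57, 2.57, 3.14, 3.14, 3.14, 3.14].

### API

Orientations are given as a unit quaternion [w, x, y, z].
In Python, from rig import robot gives the robot as it stands.
- The arm moves only by the tool play_rows, never from a script. Its argument "deltas" is a list of rows, each a list of 7 numbers: the turn, a rotation vector about the tool's x, y, z in rad, then the shift along the tool's x, y, z in cm, then the closure, from 0 (fully open) to 1 (shut). In form: [[rx, ry, rz, dx, dy, dz, fingers], ...]. A call has 1 to 20 rows; each row is the pose to reach, as a shift and turn from the pose commanded when the call began, along the tool's axes at that moment; what a row does not reach only later rows make up. A row lasts 1/10 s, in which the tool goes at most 50 mm and 8.59 degrees, less where a joint would pass 70% of its speed; a pose out of reach is approached as far as the arm can. A call with a gripper value outside its range is refused whole. The fingers move at their own pace and stop on an object; "squeeze" is the grip in N (left out, the last holds). Time passes only in rows, so rows that repeat a pose let the fingers close. It gives the time, the measured TCP pose, the force, the opening and the grip force at its end, in the units of the state.
- robot.observe(): the state, without advancing time (a new reading comes with each control period).
- robot.snapshot(name): name is "scene" or "top" or "wrist"; returns (picture, depth): 400x640x3 uint8, red, green, blue; 400x640 float32, m along the optical axis (not along the pixel's ray), 0 where there is no reading.
- robot.calibration(name): a dict with "K" (3x3 intrinsics, pixels), "dist_coeffs" ([k1, k2, p1, p2, k3] as OpenCV has them; the pictures are not rectified), "extrinsics" (4x4, takes a point from camera to world coordinates). Camera axes: x right, y up, looking along -z (the intrinsics and any distortion apply to the point x, -y, -z); pixel columns grow to the right and rows downward; lengths in m; the calibration is good to about 2 mm. A picture is of the moment at which its call begins: read the wrist's pose just before it. calibration takes no time and is no camera call; for the wrist camera it gives the pose at the moment of the call.
- robot.close_job(): hands the job in; it is judged then, once.
Trained networks look in the newest picture that a camera, given by its name, has taken for a name from the list of things; names that differ only in an ending like _2 or _b are one class to them, and where a whole thing is asked for, a point or a joint stands for the part that bears it (a point fixed in the world has none). Each returns a list of dicts, best first, with "score" (0 to 1); they miss things now and then, are a little off and sometimes report something else, mostly with a low value. They report only what shows in the picture. A call takes as long as a camera call. They do not tell look-alikes from the thing itself.
- robot.find_in(name, camera): "extent" ([left, top, right, bottom] in pixels, round what is visible of it).
The state is a dict: "time_s": time; "q": joint angles; "joint_vel": joint speeds; "tau": joint torques, N m; "position": TCP position; "ee_rot": TCP orientation; "contact_force": force on the tool from outside, world axes, zero at the start; "moment": the same for the moment, N m; "width": opening from 0.0 (shut) to 1.0 (fully open); "grip_force": force on a finger pad.
Only numpy, scipy, OpenCV 4.12 (cv2) and the standard library are available. Lean on these libraries where they do the work, as an engineer would, in place of code of your own. Each camera call takes 0.05 s, during which the arm holds its last target. There are 200 camera calls.

### The job

Load the return tray for the wash room: slide the clamp's jaw fully open, lift the test cartridge out and set it down flat, right way up, in the empty half of the tray, then slide the jaw fully shut again. Nest every white cup that stands on the bench, upright and pushed fully home, into the blue cup fixed in the tray so that all the cups make one straight stack there (before or after the clamp work). Leave everything else on the bench where it is, and let go of everything at the end.

Things in the scene. Friction and masses are not known exactly. Their poses are not given: they have to be found in the camera images.
- cup1: white open stacking cup, 70 mm tall, 60 g; origin at the centre of its underside, z up. Tapered body (outer diameter 43 mm at the foot, 57 mm at height 40) under a straight collar of outer diameter 66 mm (height 40 to 70), mouth 61 mm. Nested, its shoulder (height 40) rests on the lower cup's rim: each cup stands 30 mm above the next. Starts upright on the bench; 3 to 5 are present.
- cup2: like cup1
- cup3: like cup1
- cup4: like cup1
- cup5: like cup1
- base_cup: stacking cup of the same size and shape as cup1, but blue and fixed upright to the floor of the tray's -x compartment, near its middle: the foot of the stack. Origin at the centre of its underside
- tray: fixed grey return tray, 300 (x) x 150 (y) mm, 22 mm tall, walls 5 mm, floor 5 mm above its origin (centre of its underside). A cross wall as high as the rim, at its x = 0, makes two compartments of about 142 x 140 mm, centred at x = -72 mm (holds the blue cup) and x = +72 mm (empty, for the cartridge). Lies to the robot's left or right, turned up to 0.2 rad
- clamp: fixed bench clamp with blue jaws, 260 (x) x 90 (y) mm; origin at the centre of its underside, the jaw slides along its x. The cartridge lies on the bed, 30 mm above the origin, at x = -30 mm, between the fixed jaw (x -100 to -75 mm, 55 mm high), the sliding jaw and two side rails 6 mm high. On the side away from the tray, turned up to 0.25 rad
- jaw (a joint): slide of the blue sliding jaw along the clamp's +x, in m: 0 shut (starts 0 to 3 mm) to 0.045 fully open, away from the cartridge. Stays where left; about 3 N of friction. Shut, its lip (72 to 82 mm above the bench) reaches 5 to 8 mm over the cartridge's end and blocks lifting; open by 20 mm or more, the cartridge lifts straight up
- jaw_tab (a point): centre of the top of the red upright tab on the sliding jaw, 116 mm above the bench; the tab is 12 mm thick along the clamp's x, 44 mm wide along its y, and rises 34 mm above the jaw's top (82 mm). Pinch it or push it to slide the jaw; moves with the jaw
- cartridge: white test cartridge with blue band and top label, 90 (x) x 50 (y) x 40 (z) mm box, 0.13 to 0.25 kg; origin at the centre of its underside, z up. Grip it across its 50 mm width (y)
- jar: closed amber jar with black cap, 58 mm wide, 85 mm tall, standing among the cups; not part of the job. Origin at the centre of its underside
- scanner: white hand scanner, about 170 x 66 x 52 mm, beyond the cups; not part of the job
- mouse: black computer mouse, 100 x 58 x 32 mm, on a blue pad to the right; not part of the job
- tape: roll of yellow tape lying flat, 90 mm across, 22 mm high; not part of the job
- marker: green marker pen lying flat, 130 mm long, 16 mm thick; not part of the job
- pipette_bin: open yellow bin, 160 x 120 x 80 mm, to the left; not part of the job
Things that resemble listed ones, but are neither listed nor needed, are in the scene too. Leave any green look-alike of the cartridge alone.

How it is judged:
On the way, in this order (a step that is already met when the one before it is completed fails the run):
1. the jaw is slid open (at least 32 mm) with the cartridge still lying on the clamp's bed (value of joint jaw above 0.032 m and horizontal distance between cartridge and clamp below 0.04 m and z of cartridge in the frame of clamp below 0.045 m), for 0.1 s.
2. the cartridge lies flat, right way up, released, in the empty half of the tray (x of cartridge in the frame of tray between 0.02 and 0.13 m and y of cartridge in the frame of tray between -0.06 and 0.06 m and z of cartridge in the frame of tray below 0.012 m and angle between cartridge's own z axis and vertical below 0.12 rad and linear speed of cartridge below 0.02 m/s and contact force between the fingers and cartridge below 0.3 N), for 0.2 s.
3. the jaw is slid shut again (within 8 mm) (value of joint jaw below 0.008 m), for 0.2 s.
At the end, for the whole second after the job is handed in: Cartridge flat (0.12 rad) in the tray's +x half; jaw within 8 mm of shut; every white cup present upright (0.1 rad), within 12 mm of the blue cup's axis and a multiple of 30 mm (within 5 mm) above it; all at rest, released (x of cartridge in the frame of tray between 0.02 and 0.13 m and y of cartridge in the frame of tray between -0.06 and 0.06 m and z of cartridge in the frame of tray below 0.012 m and angle between cartridge's own z axis and vertical below 0.12 rad and linear speed of each of cartridge, cup1, cup2, cup3, cup4, cup5 below 0.02 m/s and value of joint jaw below 0.008 m and horizontal distance between each of cup1, cup2, cup3, cup4, cup5 and base_cup below 0.012 m and angle between each of cup1, cup2, cup3, cup4, cup5's own z axis and vertical below 0.1 rad and (z of cup1 in the frame of base_cup between 0.025 and 0.035 m or z of cup1 in the frame of base_cup between 0.055 and 0.065 m or z of cup1 in the frame of base_cup between 0.085 and 0.095 m or z of cup1 in the frame of base_cup between 0.115 and 0.125 m or z of cup1 in the frame of base_cup between 0.145 and 0.155 m) and (z of cup2 in the frame of base_cup between 0.025 and 0.035 m or z of cup2 in the frame of base_cup between 0.055 and 0.065 m or z of cup2 in the frame of base_cup between 0.085 and 0.095 m or z of cup2 in the frame of base_cup between 0.115 and 0.125 m or z of cup2 in the frame of base_cup between 0.145 and 0.155 m) and (z of cup3 in the frame of base_cup between 0.025 and 0.035 m or z of cup3 in the frame of base_cup between 0.055 and 0.065 m or z of cup3 in the frame of base_cup between 0.085 and 0.095 m or z of cup3 in the frame of base_cup between 0.115 and 0.125 m or z of cup3 in the frame of base_cup between 0.145 and 0.155 m) and (z of cup4 in the frame of base_cup between 0.025 and 0.035 m or z of cup4 in the frame of base_cup between 0.055 and 0.065 m or z of cup4 in the frame of base_cup between 0.085 and 0.095 m or z of cup4 in the frame of base_cup between 0.115 and 0.125 m or z of cup4 in the frame of base_cup between 0.145 and 0.155 m) and (z of cup5 in the frame of base_cup between 0.025 and 0.035 m or z of cup5 in the frame of base_cup between 0.055 and 0.065 m or z of cup5 in the frame of base_cup between 0.085 and 0.095 m or z of cup5 in the frame of base_cup between 0.115 and 0.125 m or z of cup5 in the frame of base_cup between 0.145 and 0.155 m)); the robot touches nothing.
It fails at once if a bystander (jar, scanner, mouse, tape, marker, bin) is moved more than 6 cm or tipped (distance of any of jar, scanner, mouse, tape, marker, pipette_bin from where it was at the start of the episode above 0.06 m or angle between any of jar, scanner, mouse, tape, marker, pipette_bin's own z axis and vertical above 0.6 rad).
Of cup1, cup2, cup3, cup4, cup5 only 3 to 5 are there at a start; the rules pass over those that are not, and their reading is None.
At some moment in a run one of cup1, cup2, cup3, cup4, cup5 may be knocked a few centimetres aside while the robot is not near it.
It also fails if it takes over 210 s, if anything falls off the work surface, if the arm or the gripper's body presses on something with over 40 N, if the wrist force passes 120 N, or if a joint passes its speed limit or range.

## Working session

There is one attempt and no reset: what is moved stays moved. The work goes in short steps, Python scripts to look and compute and a tool call to move; the robot and the scene stay as the last step left them, time stands still between calls to the robot, and variables do not carry over. Pictures are saved under pics/ and viewed, at most 14 in all, crops included, and the job is handed in when it is done.

Besides the shell and the picture viewer there is one more tool, called as name(argument=value, ...) on one line, values as JSON. play_rows: Moves the arm, as the interface text tells. Its arguments: {"type":"object","properties":{"deltas":{"type":"array"},"squeeze":{"type":"number"}},"required":["deltas"]}

```bash
ls; mkdir -p pics; cat > h.py <<'E'
import numpy as np, cv2
from rig import robot
def snap(n,save=None):
    c=robot.calibration(n); im,d=robot.snapshot(n)
    if save: cv2.imwrite('pics/'+save,im[:,:,::-1])
    return im,d,c
def world(c,d):
    "per-pixel world points from depth"
    h,w=d.shape; u,v=np.meshgrid(np.arange(w),np.arange(h))
    p=cv2.undistortPoints(np.stack([u,v],-1).reshape(-1,1,2).astype(np.float64),np.array(c['K']),np.array(c['dist_coeffs'])).reshape(h,w,2)
    P=np.stack([p[...,0]*d,-p[...,1]*d,-d],-1)
    E=np.array(c['extrinsics']); W=P@E[:3,:3].T+E[:3,3]
    W[d<=0]=np.nan
    return W
E
python3 - <<'E'
from h import *
for n in ['scene','top','wrist']:
    im,d,c=snap(n,n+'0.png'); np.savez(''+n+'0.npz',im=im,W=world(c,d))
    print(n,np.round(c['extrinsics'],3).tolist(),np.round(c['K'],1).tolist())
    if n!='wrist':
        for k in ['cup1','base_cup','tray','clamp','jaw_tab','cartridge','jar']:
            print(k,[(np.round(r['score'],2),np.round(r['extent']).astype(int).tolist()) for r in robot.find_in(k,n)])
print(robot.observe())
E
```

```text
pics
scene [[0.613, -0.62, 0.491, 1.188], [0.79, 0.478, -0.384, -0.502], [0.003, 0.623, 0.782, 1.095], [0.0, 0.0, 0.0, 1.0]] [[433.6, 0.0, 315.5], [0.0, 433.6, 202.0], [0.0, 0.0, 1.0]]
cup1 [(np.float64(0.88), [303, 234, 325, 262]), (np.float64(0.71), [283, 207, 309, 236]), (np.float64(0.66), [311, 165, 331, 190]), (np.float64(0.55), [262, 187, 281, 217])]
base_cup [(np.float64(0.92), [363, 133, 384, 161])]
tray []
clamp [(np.float64(0.69), [191, 214, 249, 295])]
jaw_tab [(np.float64(0.92), [206, 234, 241, 270])]
cartridge [(np.float64(0.93), [200, 223, 225, 246]), (np.float64(0.92), [162, 196, 192, 224]), (np.float64(0.87), [232, 314, 268, 351]), (np.float64(0.65), [107, 258, 146, 293])]
jar [(np.float64(0.56), [330, 183, 348, 210])]
top [[0.003, 0.979, -0.204, 0.238], [-1.0, 0.002, -0.003, 0.009], [-0.002, 0.204, 0.979, 1.602], [0.0, 0.0, 0.0, 1.0]] [[414.5, 0.0, 315.6], [0.0, 414.5, 194.5], [0.0, 0.0, 1.0]]
cup1 [(np.float64(0.78), [330, 189, 349, 208]), (np.float64(0.56), [333, 161, 350, 177]), (np.float64(0.51), [287, 213, 303, 234]), (np.float64(0.48), [332, 219, 351, 239]), (n
[... 781 characters left out ...]
85, 'q': array([-1.17999828e+00,  3.19544965e-01,  1.56448090e+00, -5.50632112e-05,
        1.25738988e+00, -1.99954779e-02]), 'joint_vel': array([ 1.44234102e-04, -8.14188751e-05,  1.13088698e-03, -5.08362927e-04,
        4.15394007e-04, -1.97658072e-04]), 'tau': array([-1.72823318e-03, -4.15388846e+01, -2.34415591e+01, -2.70579512e-04,
        1.78769378e-04, -1.28278423e-06]), 'position': array([ 0.22961458, -0.52718725,  0.23137701]), 'ee_rot': array([ 9.17655992e-05,  9.78978405e-01,  2.03963903e-01, -9.43682789e-06]), 'contact_force': array([ 0.73194538, -0.21353938, -0.63251317]), 'moment': array([-0.00395902, -0.02554703,  0.03204523]), 'grip_force': 0.0, 'width': 0.9972568441143714}
```

```bash
python3 - <<'E'
import cv2
a=cv2.imread('pics/scene0.png'); b=cv2.imread('pics/top0.png')
a=cv2.resize(a[110:370,80:420],(784,600),interpolation=cv2.INTER_CUBIC)
b=cv2.resize(b[100:300,190:500],(800,516),interpolation=cv2.INTER_CUBIC)
cv2.imwrite('pics/a1.png',a);cv2.imwrite('pics/b1.png',b)
E
```

```text
(no output)
```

View pics/a1.png

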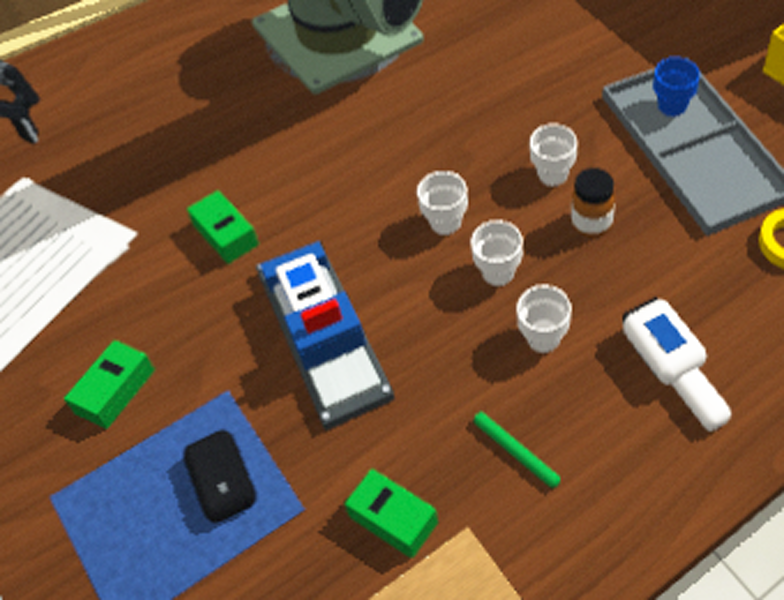

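View pics/b1.png

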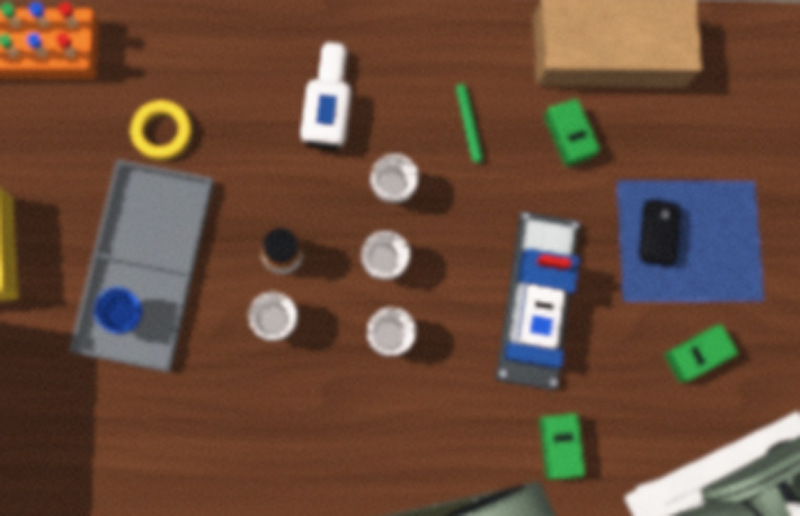

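The pictures show four white cups: top px (343,169), (339,199), (296,223) and (341,228). The jar is at (299,198) and the blue cup at (235,220). The white cartridge sits in the clamp at (400,222). Candidates for the cartridge are the green boxes at top px (410,274), (410,151) and (461,239), and I choose the white, blue-labelled one in the clamp. Now I'll measure.

```bash
python3 - <<'E'
from h import *
from scipy import ndimage
t=np.load('top0.npz'); s=np.load('scene0.npz')
def fit(pts):
    A=np.c_[2*pts,np.ones(len(pts))]; x=np.linalg.lstsq(A,(pts**2).sum(1),rcond=None)[0]
    return x[:2],np.sqrt(x[2]+x[0]**2+x[1]**2)
boxes={'top':{'c':(343,169),'b':(339,199),'a':(296,223),'d':(341,228),'jar':(299,198),'blue':(235,220)}}
for k,(u,v) in boxes['top'].items():
    W0=t['W'][v,u]
    for n,D in (('top',t),('scene',s)):
        W=D['W'].reshape(-1,3); 
        m=(np.hypot(*(W[:,:2]-W0[:2]).T)<0.065)&(W[:,2]>0.02)
        P=W[m]; top=np.nanpercentile(P[:,2],97); R=P[P[:,2]>top-0.012]
        c,r=fit(R[:,:2]); print(k,n,len(P),'top %.3f'%top,np.round(c,3),'r %.3f'%r,np.round(P.min(0),3),np.round(P.max(0),3))
# clamp and tray by points
for n,D in (('top',t),('scene',s)):
    W=D['W'].reshape(-1,3); im=D['im'].reshape(-1,3).astype(int)
    r,g,b=im.T
    reg=(W[:,0]>0.2)&(W[:,0]<0.75)
    red=reg&(r>150)&(g<60)&(b<60)&(W[:,2]>0.06)
    P=W[red]; print(n,'red',red.sum(),np.round(np.nanmedian(P,0),3),np.round(P.min(0),3),np.round(P.max(0),3))
    for nm,m in (('clamp',reg&(W[:,1]<-0.12)&(W[:,1]>-0.42)&(W[:,2]>0.02)&(W[:,0]<0.58)&(W[:,0]>0.28)&~((g>100)&(r<80)&(b<120))),('tray',reg&(W[:,1]>0.12)&(W[:,1]<0.5)&(W[:,2]>0.003)&(W[:,2]<0.06)&(abs(r-b)<30)&(r>60))):
        P=W[m]; P2=P[:,:2].astype(np.float32); print(n,nm,m.sum(),cv2.minAreaRect(P2), np.round(np.percentile(P[:,2],[2,50,98]),3))
E
```

```text
c top 167 top 0.075 [ 0.661 -0.089] r 0.032 [ 0.628 -0.119  0.021] [ 0.696 -0.057  0.079]
c scene 437 top 0.070 [ 0.663 -0.091] r 0.032 [ 0.63  -0.125  0.02 ] [ 0.697 -0.058  0.075]
b top 151 top 0.074 [ 0.544 -0.074] r 0.031 [ 0.512 -0.105  0.021] [ 0.576 -0.042  0.076]
b scene 412 top 0.071 [ 0.546 -0.077] r 0.032 [ 0.511 -0.11   0.021] [ 0.58  -0.044  0.074]
a top 149 top 0.074 [0.453 0.09 ] r 0.031 [0.421 0.06  0.02 ] [0.485 0.121 0.078]
a scene 367 top 0.070 [0.455 0.087] r 0.031 [0.42  0.054 0.02 ] [0.488 0.12  0.073]
d top 152 top 0.073 [ 0.431 -0.082] r 0.031 [ 0.398 -0.115  0.02 ] [ 0.465 -0.051  0.076]
d scene 395 top 0.071 [ 0.433 -0.085] r 0.032 [ 0.4   -0.118  0.02 ] [ 0.468 -0.051  0.074]
jar top 237 top 0.091 [0.554 0.079] r 0.018 [0.477 0.05  0.023] [0.58  0.108 0.094]
jar scene 504 top 0.087 [0.557 0.076] r 0.019 [0.476 0.045 0.02 ] [0.587 0.103 0.091]
blue top 209 top 0.080 [0.46  0.314] r 0.031 [0.427 0.283 0.02 ] [0.517 0.383 0.083]
blue scene 388 top 0.077 [0.46  0.314] r 0.031 [0.426 0.28  0.02 ] [0.514 0.383 0.081]
top red 21 [ 0.524 -0.312  0.117] [ 0.52  -0.329  0.109] [ 0.528 -0.296  0.122]
top clamp 1258 ((0.4330035448074341, -0.30235016345977783), (0.1077050194144249, 0.301943302154541), 85.33560943603516) [0.021 0.06  0.115]
top tray 2240 ((0.5294191837310791, 0.24008262157440186), (0.26512789726257324, 0.30898529291152954), 78.8869857788086) [0.003 0.008 0.027]
scene red 49 [ 0.529 -0.317  0.115] [ 0.521 -0.336  0.112] [ 0.536 -0.296  0.122]
scene clamp 1832 ((0.43100762367248535, -0.3047318160533905), (0.11475399136543274, 0.30042538046836853), 88.4979019165039) [0.021 0.065 0.115]
scene tray 2258 ((0.5271570682525635, 0.2301880270242691), (0.272145539522171, 0.30762767791748047), 79.65389251708984) [0.003 0.007 0.025]
```

```bash
cat >> h.py <<'E'
from scipy.spatial.transform import Rotation as Ro
def pose():
    o=robot.observe(); q=o['ee_rot']; R=Ro.from_quat([q[1],q[2],q[3],q[0]]).as_matrix(); return np.array(o['position']),R,o
def go(x,y,z,a):
    p,R,o=pose(); T=np.array([[np.cos(a),np.sin(a),0],[np.sin(a),-np.cos(a),0],[0,0,-1]])
    rv=Ro.from_matrix(R.T@T).as_rotvec(); d=R.T@(np.array([x,y,z])-p)*100
    n=max(np.linalg.norm(rv)/.149,np.linalg.norm(d)/5)
    print('row',np.round(rv,3).tolist(),np.round(d,2).tolist(),'nrows %.1f'%n,'now',np.round(p,4),'t',round(o['time_s'],1),'w',round(o['width'],3),'f',np.round(o['contact_force'],1))
E
python3 - <<'E'
from h import *
go(.45,-.33,.30,1.45)
E
```

```text
row [0.0, 0.0, -1.039] [28.08, -9.28, -6.87] nrows 7.0 now [ 0.2296 -0.5272  0.2314] t 0.8 w 0.997 f [ 0.7 -0.2 -0.6]
```

play_rows(deltas=[[0, 0, -1.04, 28.1, -9.3, -6.9, 0], [0, 0, -1.04, 28.1, -9.3, -6.9, 0], [0, 0, -1.04, 28.1, -9.3, -6.9, 0], [0, 0, -1.04, 28.1, -9.3, -6.9, 0], [0, 0, -1.04, 28.1, -9.3, -6.9, 0], [0, 0, -1.04, 28.1, -9.3, -6.9, 0], [0, 0, -1.04, 28.1, -9.3, -6.9, 0], [0, 0, -1.04, 28.1, -9.3, -6.9, 0], [0, 0, -1.04, 28.1, -9.3, -6.9, 0], [0, 0, -1.04, 28.1, -9.3, -6.9, 0], [0, 0, -1.04, 28.1, -9.3, -6.9, 0], [0, 0, -1.04, 28.1, -9.3, -6.9, 0]])

```text
time_s: 2.05
position: [0.4495, -0.3303, 0.3002]
ee_rot: [-0.0, 0.749, 0.663, -0.0]
contact_force: [-0.3, 0.3, 0.1]
width: 1.001
grip_force: 0.0
```

```bash
python3 - <<'E'
from h import *
im,d,c=snap('wrist','w1.png'); W=world(c,d); np.savez('w1.npz',im=im,W=W)
print(np.round(pose()[0],4))
for k in ['jaw_tab','cartridge','clamp']:
    print(k,[(np.round(r['score'],2),np.round(r['extent']).astype(int).tolist()) for r in robot.find_in(k,'wrist')])
Wf=W.reshape(-1,3); r,g,b=im.reshape(-1,3).astype(int).T
def rect(nm,m):
    P=Wf[m]; 
    if len(P)<20: print(nm,len(P));return
    (cx,cy),s,an=cv2.minAreaRect(P[:,:2].astype(np.float32)); print(nm,len(P),round(cx,4),round(cy,4),np.round(s,4),round(an,1),np.round(np.percentile(P[:,2],[5,50,95]),3))
z=Wf[:,2]
rect('redtop',(r>140)&(g<70)&(b<70)&(z>.108)&(z<.13))
rect('cart top',(z>.064)&(z<.0755)&(Wf[:,1]<-.2)&(Wf[:,0]<.5))
rect('all clamp >.02',(z>.02)&(Wf[:,1]<-.2)&(Wf[:,1]>-.4))
rect('jaw top',(z>.077)&(z<.088)&(Wf[:,1]<-.2))
E
```

```text
[ 0.4496 -0.3302  0.3002]
jaw_tab [(np.float64(0.7), [354, 104, 410, 183])]
cartridge [(np.float64(0.89), [280, 112, 354, 163]), (np.float64(0.66), [269, 277, 336, 352]), (np.float64(0.59), [512, 128, 603, 195]), (np.float64(0.58), [130, 150, 218, 204]), (np.float64(0.19), [394, 244, 478, 289])]
clamp [(np.float64(0.61), [239, 94, 454, 179])]
redtop 190 0.5251 -0.3128 [0.0429 0.0108] 80.3 [0.109 0.115 0.117]
cart top 3568 0.4523 -0.2972 [0.0664 0.0822] 79.6 [0.069 0.07  0.072]
all clamp >.02 74009 0.535 -0.3204 [0.1294 0.6268] 85.2 [0.03  0.367 0.392]
jaw top 3088 0.6693 -0.4054 [0.0909 0.4325] 58.3 [0.081 0.082 0.084]
```

View pics/w1.png

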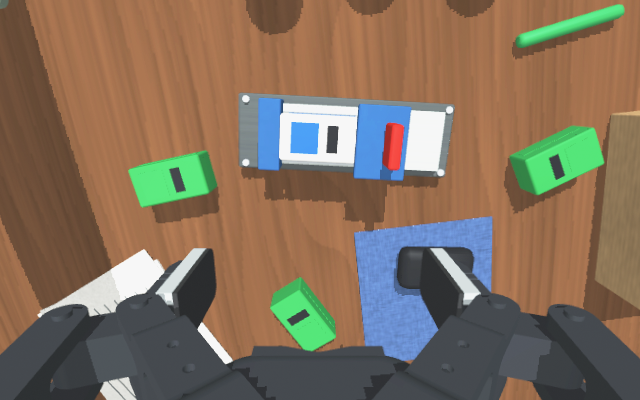

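```bash
python3 - <<'E'
from h import *
D=np.load('w1.npz'); W=D['W'][108:170,255:420].reshape(-1,3); z=W[:,2]
def rect(nm,m):
    P=W[m]; (cx,cy),s,an=cv2.minAreaRect(P[:,:2].astype(np.float32)); print(nm,len(P),round(cx,4),round(cy,4),np.round(s,4),round(an,1),np.round(np.percentile(P[:,2],[5,50,95]),4))
rect('cart',(z>.067)&(z<.074)); rect('jaw+tab',(z>.078)&(z<.088))
rect('tab',(z>.11)&(z<.125))
# all clamp
V=D['W'][85:190,225:470].reshape(-1,3); P=V[(V[:,2]>.015)&(V[:,2]<.13)]; print(cv2.minAreaRect(P[:,:2].astype(np.float32)))
go(.5255,-.313,.16,1.396)
E
```

```text
cart 3547 0.4519 -0.3008 [0.0501 0.0823] 80.1 [0.0688 0.0704 0.0718]
jaw+tab 2415 0.5191 -0.308 [0.0655 0.055 ] 80.7 [0.0808 0.0822 0.0835]
tab 593 0.5258 -0.3131 [0.0433 0.0123] 80.3 [0.1129 0.1158 0.1172]
((0.48455268144607544, -0.30648353695869446), (0.09102767705917358, 0.2609974145889282), 80.11132049560547)
row [0.0, 0.0, 0.054] [2.59, 7.3, 14.03] nrows 3.2 now [ 0.4499 -0.3299  0.3003] t 2.2 w 0.995 f [0.3 0.2 0.2]
```

play_rows(deltas=[[0, 0, 0.05, 2.6, 7.3, 10, 0], [0, 0, 0.05, 2.6, 7.3, 14, 0], [0, 0, 0.05, 2.6, 7.3, 14, 0], [0, 0, 0.05, 2.6, 7.3, 14, 0], [0, 0, 0.05, 2.6, 7.3, 18, 0], [0, 0, 0.05, 2.6, 7.3, 21, 0], [0, 0, 0.05, 2.6, 7.3, 21, 0], [0, 0, 0.05, 2.6, 7.3, 21, 0]])

```text
time_s: 3.05
position: [0.5262, -0.3133, 0.0918]
ee_rot: [0.001, 0.765, 0.644, 0.0]
contact_force: [0.3, -0.7, 0.3]
width: 1.0
grip_force: 0.0
```

```bash
python3 -c "
from h import *
go(.5258,-.3131,.09,1.4)"
```

```text
row [0.002, 0.001, 0.001] [0.02, -0.04, 0.18] nrows 0.0 now [ 0.5262 -0.3133  0.0918] t 3.0 w 1.0 f [ 0.3 -0.7  0.3]
```

play_rows(deltas=[[0, 0, 0, 0, 0, 0.1, 1], [0, 0, 0, 0, 0, 0.1, 1], [0, 0, 0, 0, 0, 0.1, 1], [0, 0, 0, 0, 0, 0.1, 1], [0, 0, 0, 0, 0, 0.1, 1], [0, 0, 0, 0, 0, 0.1, 1], [0, 0, 0, 0, 0, 0.1, 1], [0, 0, 0, 0, 0, 0.1, 1], [0, 0, 0, 0.0, 1, 0.1, 1], [0, 0, 0, 0, 2, 0.1, 1], [0, 0, 0, 0, 3, 0.1, 1], [0, 0, 0, 0, 4, 0.1, 1], [0, 0, 0, 0, 4.4, 0.1, 1], [0, 0, 0, 0, 4.4, 0.1, 1], [0, 0, 0, 0, 4.4, 0.1, 1]], squeeze=30)

```text
time_s: 4.55
position: [0.5698, -0.3204, 0.0899]
ee_rot: [0.001, 0.765, 0.645, 0.0]
contact_force: [1.3, -0.4, 4.6]
width: 0.135
grip_force: 33.1
```

play_rows(deltas=[[0, 0, 0, 0, 0, 0, 0], [0, 0, 0, 0, 0, 0, 0], [0, 0, 0, 0, 0, 0, 0], [0, 0, 0, 0, 0, 0, 0], [0, 0, 0, 0, 0, 0, 0], [0, 0, 0, 0, 0, -5, 0], [0, 0, 0, 0, 0, -10, 0], [0, 0, 0, 0, -5, -14, 0], [0, 0, 0, 0, -11.6, -14, 0], [0, 0, 0, 0, -11.6, -14, 0], [0, 0, 0, 0, -11.6, -14, 0], [0, 0, 0, 0, -11.6, -14, 0]])

```text
time_s: 5.75
position: [0.4548, -0.3006, 0.2299]
ee_rot: [0.001, 0.765, 0.644, 0.0]
contact_force: [-0.6, 0.2, 0.2]
width: 0.998
grip_force: 0.0
```

```bash
python3 - <<'E'
from h import *
im,d,c=snap('top'); W=world(c,d); r,g,b=im.astype(int).reshape(-1,3).T; Wf=W.reshape(-1,3)
m=(r>150)&(g<60)&(b<60)&(Wf[:,2]>.1)&(Wf[:,2]<.13)&(Wf[:,0]>.4)
print(m.sum(),np.median(Wf[m],0) if m.sum() else '')
im,d,c=snap('wrist','w2.png'); W=world(c,d); r,g,b=im.astype(int).reshape(-1,3).T; Wf=W.reshape(-1,3)
m=(r>140)&(g<70)&(b<70)&(Wf[:,2]>.1)&(Wf[:,2]<.13)
print(m.sum(),np.median(Wf[m],0) if m.sum() else '')
m=(Wf[:,2]>.066)&(Wf[:,2]<.074)&(np.hypot(Wf[:,0]-.456,Wf[:,1]+.302)<.06)&(r>0)
P=Wf[m]; print(len(P),cv2.minAreaRect(P[:,:2].astype(np.float32)))
go(.456,-.3015,.15,-.171)
E
```

```text
73 [0.86431012 0.40771808 0.10740253]
686 [ 0.56443174 -0.31850523  0.11224881]
5345 ((0.45572105050086975, -0.3010783791542053), (0.0490700900554657, 0.09014001488685608), 80.23682403564453)
row [0.001, -0.0, 1.572] [-0.07, 0.05, 7.91] nrows 10.6 now [ 0.4556 -0.3007  0.2291] t 5.8 w 1.0 f [0.3 0.8 0. ]
```

play_rows(deltas=[[0, 0, 1.572, 0, 0, 3, 0], [0, 0, 1.572, 0, 0, 3, 0], [0, 0, 1.572, 0, 0, 3, 0], [0, 0, 1.572, 0, 0, 3, 0], [0, 0, 1.572, 0, 0, 3, 0], [0, 0, 1.572, 0, 0, 3, 0], [0, 0, 1.572, 0, 0, 3, 0], [0, 0, 1.572, 0, 0, 3, 0], [0, 0, 1.572, 0, 0, 3, 0], [0, 0, 1.572, 0, 0, 3, 0], [0, 0, 1.572, 0, 0, 8, 0], [0, 0, 1.572, 0, 0, 8, 0], [0, 0, 1.572, 0, 0, 8, 0]])

```text
time_s: 7.15
position: [0.4552, -0.3003, 0.1486]
ee_rot: [-0.001, 0.996, -0.085, -0.001]
contact_force: [0.6, 0.3, 0.6]
width: 0.998
grip_force: 0.0
```

```bash
python3 -c "
from h import *
go(.4557,-.3012,.042,-.171)"
```

```text
row [-0.001, 0.002, 0.002] [0.09, 0.09, 10.66] nrows 2.1 now [ 0.4552 -0.3003  0.1486] t 7.2 w 0.998 f [0.6 0.3 0.6]
```

play_rows(deltas=[[0, 0, 0, 0.1, 0.1, 4, 0], [0, 0, 0, 0.1, 0.1, 8, 0], [0, 0, 0, 0.1, 0.1, 10.6, 0], [0, 0, 0, 0.1, 0.1, 10.6, 0], [0, 0, 0, 0.1, 0.1, 10.6, 1], [0, 0, 0, 0.1, 0.1, 10.6, 1], [0, 0, 0, 0.1, 0.1, 10.6, 1], [0, 0, 0, 0.1, 0.1, 10.6, 1], [0, 0, 0, 0.1, 0.1, 10.6, 1], [0, 0, 0, 0.1, 0.1, 10.6, 1], [0, 0, 0, 0.1, 0.1, 8.6, 1], [0, 0, 0, 0.1, 0.1, 5, 1], [0, 0, 0, 0.1, 0.1, 0, 1], [0, 0, 0, 0.1, 0.1, -5, 1], [0, 0, 0, 0.1, 0.1, -9, 1], [0, 0, 0, 0.1, 0.1, -9, 1]], squeeze=40)

```text
time_s: 8.75
position: [0.4582, -0.3034, 0.2467]
ee_rot: [0.004, 0.996, -0.085, 0.006]
contact_force: [-0.0, -0.5, -1.4]
width: 0.575
grip_force: 44.2
```

```bash
python3 - <<'E'
from h import *
print(pose()[0],pose()[2]['width'],pose()[2]['contact_force'])
# tray fit from the initial top/scene clouds
for n in ('top','scene'):
    D=np.load(n+'0.npz'); W=D['W'].reshape(-1,3)
    m=(W[:,0]>.35)&(W[:,0]<.78)&(W[:,1]>.15)&(W[:,1]<.45)&(W[:,2]>.014)&(W[:,2]<.03)
    M=np.zeros(D['im'].shape[:2],np.uint8); M.ravel()[m]=1
    k,l,st,_=cv2.connectedComponentsWithStats(M); i=1+st[1:,4].argmax(); P=W[(l.ravel()==i)]
    print(n,len(P),cv2.minAreaRect(P[:,:2].astype(np.float32)))
    m=(W[:,0]>.35)&(W[:,0]<.78)&(W[:,1]>.1)&(W[:,1]<.45)&(W[:,2]>.0025)&(W[:,2]<.03)
    r,g,b=D['im'].reshape(-1,3).astype(int).T; m&=(abs(r-b)<30)
    M[:]=0; M.ravel()[m]=1
    k,l,st,_=cv2.connectedComponentsWithStats(M); i=1+st[1:,4].argmax(); P=W[(l.ravel()==i)]
    print(n,len(P),cv2.minAreaRect(P[:,:2].astype(np.float32)))
E
```

```text
[ 0.4581638  -0.30339799  0.24671244] 0.5746383240676877 [-0.02568268 -0.51401061 -1.4265244 ]
top 268 ((0.49288856983184814, 0.29973703622817993), (0.14982056617736816, 0.20951756834983826), 78.7663345336914)
top 2326 ((0.5386300086975098, 0.2908255457878113), (0.16325639188289642, 0.30930113792419434), 78.16541290283203)
scene 609 ((0.5378289818763733, 0.28783947229385376), (0.15688307583332062, 0.3069898188114166), 78.45255279541016)
scene 2520 ((0.5379573106765747, 0.2878578007221222), (0.1558401733636856, 0.30750125646591187), 78.78114318847656)
```

```bash
python3 -c "
from h import *
go(.609,.2745,.247,-.2)"
```

```text
row [0.006, -0.013, 0.029] [5.03, -59.51, -0.34] nrows 11.9 now [ 0.4582 -0.3034  0.2467] t 8.8 w 0.575 f [-0.  -0.5 -1.4]
```

play_rows(deltas=[[0, 0, 0.03, 0.4, -5, 0, 1], [0, 0, 0.03, 0.8, -10, 0, 1], [0, 0, 0.03, 1.3, -15, 0, 1], [0, 0, 0.03, 1.7, -20, 0, 1], [0, 0, 0.03, 2, -24, 0, 1], [0, 0, 0.03, 2.4, -28, 0, 1], [0, 0, 0.03, 2.7, -32, 0, 1], [0, 0, 0.03, 3, -36, 0, 1], [0, 0, 0.03, 3.4, -40, 0, 1], [0, 0, 0.03, 3.8, -44, 0, 1], [0, 0, 0.03, 4, -48, 0, 1], [0, 0, 0.03, 4.4, -52, 0, 1], [0, 0, 0.03, 4.7, -56, 0, 1], [0, 0, 0.03, 5, -59, 0, 1], [0, 0, 0.03, 5, -59.5, 0, 1], [0, 0, 0.03, 5, -59.5, 0, 1], [0, 0, 0.03, 5, -59.5, 0, 1], [0, 0, 0.03, 5, -59.5, 0, 1]])

```text
time_s: 10.55
position: [0.6059, 0.2747, 0.2393]
ee_rot: [0.0, 0.995, -0.101, -0.0]
contact_force: [-0.3, -0.5, -2.6]
width: 0.575
grip_force: 44.1
```

```bash
python3 - <<'E'
from h import *
go(.609,.2745,.019,-.2)
im,d,c=snap('wrist','w3.png'); W=world(c,d).reshape(-1,3)
m=(W[:,0]>.35)&(W[:,0]<.78)&(W[:,1]>.15)&(W[:,1]<.45)&(W[:,2]>.016)&(W[:,2]<.028)
P=W[m]; print(len(P),cv2.minAreaRect(P[:,:2].astype(np.float32)))
E
```

```text
row [0.001, 0.0, -0.003] [0.31, -0.05, 22.03] nrows 4.4 now [0.6059 0.2747 0.2393] t 10.6 w 0.575 f [-0.3 -0.5 -2.6]
4647 ((0.5783801078796387, 0.28362464904785156), (0.15083301067352295, 0.3816625773906708), 78.84072875976562)
```

View pics/w3.png

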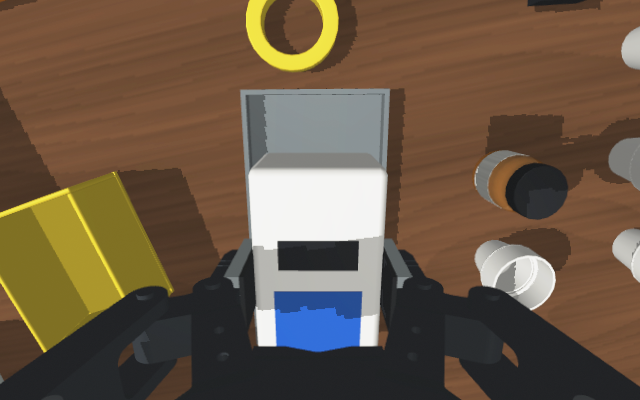

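play_rows(deltas=[[0, 0, 0, 0.3, 0, 5, 1], [0, 0, 0, 0.3, 0, 10, 1], [0, 0, 0, 0.3, 0, 15, 1], [0, 0, 0, 0.3, 0, 18, 1], [0, 0, 0, 0.3, 0, 20, 1], [0, 0, 0, 0.3, 0, 21, 1], [0, 0, 0, 0.3, 0, 21.6, 1], [0, 0, 0, 0.3, 0, 22, 1], [0, 0, 0, 0.3, 0, 22, 1], [0, 0, 0, 0.3, 0, 22, 1]])

```text
time_s: 11.6
position: [0.6101, 0.2757, 0.021]
ee_rot: [-0.001, 0.995, -0.1, 0.001]
contact_force: [0.3, -1.8, 2.2]
width: 0.575
grip_force: 44.5
```

```bash
python3 -c "
from h import *
go(.609,.2745,.017,-.2)"
```

```text
row [-0.001, -0.003, -0.001] [-0.09, 0.14, 0.4] nrows 0.1 now [0.6101 0.2757 0.021 ] t 11.6 w 0.575 f [ 0.3 -1.8  2.2]
```

play_rows(deltas=[[0, 0, 0, 0, 0, 0, 0.15], [0, 0, 0, 0, 0, 0, 0.15], [0, 0, 0, 0, 0, 0, 0.15], [0, 0, 0, 0, 0, 0, 0.15], [0, 0, 0, 0, 0, 0, 0.15], [0, 0, 0, 0, 0, -3, 0.15], [0, 0, 0, 0, 0, -8, 0.15], [0, 0, 0, 0, 0, -13, 0], [0, 0, 0, 0, 0, -18, 0], [0, 0, 0, 0, 0, -22, 0], [0, 0, 0, 0, 0, -22, 0], [0, 0, 0, 0, 0, -22, 0]])

```text
time_s: 12.8
position: [0.6093, 0.2757, 0.2403]
ee_rot: [-0.001, 0.995, -0.1, 0.001]
contact_force: [-0.6, -0.5, -0.4]
width: 0.997
grip_force: 0.0
```

```bash
python3 - <<'E'
from h import *
im,d,c=snap('wrist'); W=world(c,d).reshape(-1,3)
m=(np.hypot(W[:,0]-.61,W[:,1]-.275)<.075)&(W[:,2]>.035)&(W[:,2]<.06); P=W[m]
print(len(P),cv2.minAreaRect(P[:,:2].astype(np.float32)),np.percentile(P[:,2],[5,50,95]))
t,dt,c=snap('top'); W=world(c,dt).reshape(-1,3)
m=(np.hypot(W[:,0]-.61,W[:,1]-.275)<.075)&(W[:,2]>.035)&(W[:,2]<.06); P=W[m]
print(len(P),cv2.minAreaRect(P[:,:2].astype(np.float32)),np.percentile(P[:,2],[5,50,95]))
# jaw tab now at ~ .568,-.320
go(.568,-.3204,.2427,1.4)
E
```

```text
4363 ((0.608542263507843, 0.2770683169364929), (0.05003441497683525, 0.09022205322980881), 78.45887756347656) [0.04381644 0.04542733 0.04678193]
8 ((0.6394628286361694, 0.24642406404018402), (0.013830709271132946, 0.004502001218497753), 5.767458438873291) [0.04163739 0.04802685 0.05415667]
row [-0.001, 0.004, -1.601] [7.95, 59.17, -0.43] nrows 11.9 now [0.6083 0.2753 0.2375] t 12.9 w 1.002 f [-0.3  0.5  0.2]
```

play_rows(deltas=[[0, 0, -0.1, 0.6, 4.5, -0.4, 0], [0, 0, -0.2, 1.2, 9, -0.4, 0], [0, 0, -0.3, 1.8, 13.5, -0.4, 0], [0, 0, -0.4, 2.4, 18, -0.4, 0], [0, 0, -0.5, 3, 22.5, -0.4, 0], [0, 0, -0.6, 3.6, 27, -0.4, 0], [0, 0, -0.7, 4.2, 31.5, -0.4, 0], [0, 0, -0.8, 4.8, 36, -0.4, 0], [0, 0, -0.95, 5.4, 40.5, -0.4, 0], [0, 0, -1.1, 6, 45, -0.4, 0], [0, 0, -1.25, 6.6, 49.5, -0.4, 0], [0, 0, -1.4, 7.4, 54, -0.4, 0], [0, 0, -1.5, 7.8, 58, -0.4, 0], [0, 0, -1.6, 8, 59.2, -0.4, 0], [0, 0, -1.6, 8, 59.2, -0.4, 0], [0, 0, -1.6, 8, 59.2, -0.4, 0], [0, 0, -1.6, 8, 59.2, -0.4, 0]])

```text
time_s: 14.6
position: [0.5692, -0.319, 0.2426]
ee_rot: [-0.001, 0.765, 0.644, -0.0]
contact_force: [0.7, 0.8, 0.1]
width: 1.003
grip_force: 0.0
```

```bash
python3 -c "
from h import *
im,d,c=snap('wrist'); W=world(c,d).reshape(-1,3); r,g,b=im.reshape(-1,3).astype(int).T
m=(r>140)&(g<70)&(b<70)&(W[:,2]>.111)&(W[:,2]<.125); P=W[m]
if len(P)>9: print(len(P),cv2.minAreaRect(P[:,:2].astype(np.float32)))
go(.569,-.3205,.09,1.4)"
```

```text
165 ((0.5696535706520081, -0.32038751244544983), (0.04227862507104874, 0.011178470216691494), 81.32379150390625)
row [-0.001, -0.001, -0.001] [-0.16, 0.01, 15.29] nrows 3.1 now [ 0.5693 -0.319   0.243 ] t 14.7 w 0.999 f [-0.5 -0.1 -0.4]
```

play_rows(deltas=[[0, 0, 0, -0.1, 0, 5, 0], [0, 0, 0, -0.1, 0, 10, 0], [0, 0, 0, -0.1, 0, 15.2, 0], [0, 0, 0, -0.1, 0, 15.2, 0], [0, 0, 0, -0.1, 0, 15.2, 1], [0, 0, 0, -0.1, 0, 15.2, 1], [0, 0, 0, -0.1, 0, 15.2, 1], [0, 0, 0, -0.1, 0, 15.2, 1], [0, 0, 0, -0.1, 0, 15.2, 1], [0, 0, 0, -0.1, 0, 15.2, 1], [0, 0, 0, -0.1, 0, 15.2, 1], [0, 0, 0, -0.1, -1, 15.2, 1], [0, 0, 0, -0.1, -2, 15.2, 1], [0, 0, 0, -0.1, -3, 15.2, 1], [0, 0, 0, -0.1, -4, 15.2, 1], [0, 0, 0, -0.1, -4.5, 15.2, 1], [0, 0, 0, -0.1, -4.5, 15.2, 1], [0, 0, 0, -0.1, -4.5, 15.2, 1]], squeeze=30)

```text
time_s: 16.45
position: [0.5257, -0.3141, 0.0929]
ee_rot: [0.002, 0.765, 0.644, 0.001]
contact_force: [2.0, 0.4, 6.5]
width: 0.134
grip_force: 32.1
```

play_rows(deltas=[[0, 0, 0, 0, 0, 0, 0], [0, 0, 0, 0, 0, 0, 0], [0, 0, 0, 0, 0, 0, 0], [0, 0, 0, 0, 0, 0, 0], [0, 0, 0, 0, 0, 0, 0], [0, 0, 0, 0, 0, -5, 0], [0, 0, 0, 0, 0, -10, 0], [0, 0, 0, 0, 0, -15, 0], [0, 0, 0, 0, 0, -20, 0], [0, 0, 0, 0, 0, -20, 0], [0, 0, 0, 0, 0, -20, 0]])

```text
time_s: 17.55
position: [0.5249, -0.3139, 0.2926]
ee_rot: [0.001, 0.765, 0.644, 0.0]
contact_force: [-0.0, 0.1, -0.4]
width: 1.001
grip_force: 0.0
```

```bash
cat >> h.py <<'E'
def fit(pts):
    A=np.c_[2*pts,np.ones(len(pts))]; x=np.linalg.lstsq(A,(pts**2).sum(1),rcond=None)[0]
    return x[:2],np.sqrt(x[2]+x[0]**2+x[1]**2)
def cup(W,x,y,R=.05,zlo=.02):
    W=W.reshape(-1,3); P=W[(np.hypot(W[:,0]-x,W[:,1]-y)<R)&(W[:,2]>zlo)&(W[:,2]<.25)]
    if len(P)<20: return print('none',len(P))
    t=np.percentile(P[:,2],97); R_=P[P[:,2]>t-.012]; c,r=fit(R_[:,:2]); print('cup',np.round(c,4),'r %.4f top %.4f n %d'%(r,t,len(R_)))
E
python3 - <<'E'
from h import *
im,d,c=snap('wrist'); W=world(c,d).reshape(-1,3); r,g,b=im.reshape(-1,3).astype(int).T
m=(r>140)&(g<70)&(b<70)&(W[:,2]>.111)&(W[:,2]<.125); P=W[m]
if len(P)>9: print(len(P),cv2.minAreaRect(P[:,:2].astype(np.float32)))
im,d,c=snap('scene'); W=world(c,d)
for q in ((.662,-.09),(.545,-.076),(.454,.088),(.432,-.084),(.46,.314),(.556,.077)): cup(W,*q)
go(.43,-.06,.3,0)
E
```

```text
104 ((0.5253731608390808, -0.31272539496421814), (0.04244364798069, 0.009586801752448082), 80.35193634033203)
cup [ 0.6631 -0.0913] r 0.0317 top 0.0709 n 139
cup [ 0.5462 -0.0768] r 0.0316 top 0.0710 n 137
cup [0.4547 0.0872] r 0.0314 top 0.0709 n 112
cup [ 0.4332 -0.0847] r 0.0314 top 0.0702 n 133
cup [0.4599 0.3131] r 0.0313 top 0.0780 n 108
cup [0.5568 0.0753] r 0.0192 top 0.0877 n 200
row [-0.003, 0.001, 1.399] [23.35, -13.6, -0.97] nrows 9.4 now [ 0.524  -0.3133  0.2897] t 17.6 w 1.001 f [ 0.6  0.8 -1.2]
```

```bash
python3 -c "
from h import *
go(.39,.15,.27,0)"
```

```text
row [-0.003, 0.001, 1.399] [43.35, -21.13, 2.07] nrows 9.7 now [ 0.524  -0.3133  0.2897] t 17.6 w 1.001 f [ 0.6  0.8 -1.2]
```

play_rows(deltas=[[0, 0, 0.1, 4, -2, 1, 0], [0, 0, 0.25, 8, -4, 2, 0], [0, 0, 0.35, 12, -6, 2, 0], [0, 0, 0.5, 16, -8, 2, 0], [0, 0, 0.65, 20, -10, 2, 0], [0, 0, 0.8, 24, -12, 2, 0], [0, 0, 0.9, 28, -14, 2, 0], [0, 0, 1.05, 32, -16, 2, 0], [0, 0, 1.2, 36, -18, 2, 0], [0, 0, 1.3, 40, -20, 2, 0], [0, 0, 1.4, 43.4, -21.1, 2, 0], [0, 0, 1.4, 43.4, -21.1, 2, 0], [0, 0, 1.4, 43.4, -21.1, 2, 0], [0, 0, 1.4, 43.4, -21.1, 2, 0], [0, 0, 1.4, 43.4, -21.1, 2, 0]])

```text
time_s: 19.15
position: [0.3912, 0.1487, 0.2708]
ee_rot: [0.0, 1.0, -0.001, -0.001]
contact_force: [-0.7, 0.2, -0.1]
width: 0.997
grip_force: 0.0
```

```bash
python3 - <<'E'
from h import *
im,d,c=snap('wrist','w4.png'); W=world(c,d)
for q in ((.454,.088),(.46,.314),(.432,-.084),(.546,-.077),(.556,.077)): cup(W,*q)
go(.4547,.0872,.15,0)
E
```

```text
cup [0.4524 0.091 ] r 0.0315 top 0.0709 n 792
cup [0.459 0.315] r 0.0313 top 0.0757 n 1217
cup [ 0.4306 -0.0803] r 0.0314 top 0.0707 n 1343
cup [ 0.5431 -0.0726] r 0.0315 top 0.0705 n 987
cup [0.5421 0.0815] r 0.0137 top 0.0862 n 931
row [0.001, 0.001, -0.003] [6.37, 6.13, 12.09] nrows 3.0 now [0.3913 0.1488 0.2709] t 19.2 w 1.0 f [-0.6  0.2  1.3]
```

View pics/w4.png

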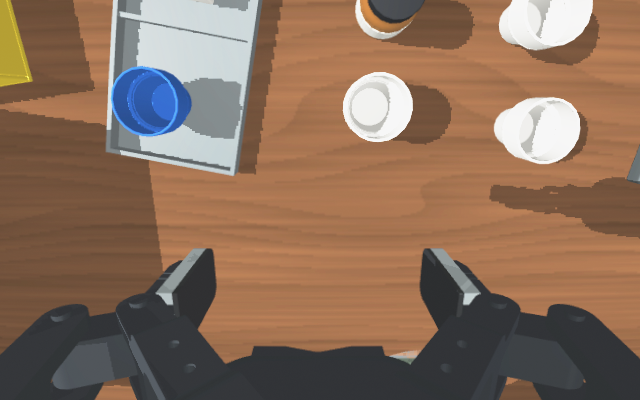

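play_rows(deltas=[[0, 0, 0, 3, 3, 4, 0], [0, 0, 0, 6.2, 5.8, 8, 0], [0, 0, 0, 6.2, 5.8, 12, 0], [0, 0, 0, 6.2, 5.8, 16, 0], [0, 0, 0, 6.2, 5.8, 20, 0], [0, 0, 0, 6.2, 5.8, 23.7, 0], [0, 0, 0, 6.2, 5.8, 23.7, 0], [0, 0, 0, 6.2, 5.8, 23.7, 1], [0, 0, 0, 6.2, 5.8, 23.7, 1], [0, 0, 0, 6.2, 5.8, 23.7, 1], [0, 0, 0, 6.2, 5.8, 23.7, 1], [0, 0, 0, 6.2, 5.8, 23.7, 1], [0, 0, 0, 6.2, 5.8, 23.7, 1]], squeeze=20)

```text
time_s: 20.5
position: [0.4542, 0.092, 0.0358]
ee_rot: [-0.0, 1.0, -0.0, 0.002]
contact_force: [0.1, -1.6, 7.2]
width: 0.777
grip_force: 23.0
```

```bash
python3 -c "
from h import *
go(.459,.315,.2,0)"
```

```text
row [-0.0, -0.003, -0.001] [0.51, -22.3, -16.41] nrows 5.5 now [0.4542 0.092  0.0358] t 20.5 w 0.777 f [ 0.1 -1.6  7.2]
```

play_rows(deltas=[[0, 0, 0, 0, 0, -4, 1], [0, 0, 0, 0, 0, -9, 1], [0, 0, 0, 0, 0, -14, 1], [0, 0, 0, 0.2, -4, -16, 1], [0, 0, 0, 0.4, -9, -16, 1], [0, 0, 0, 0.6, -14, -16, 1], [0, 0, 0, 0.6, -19, -16, 1], [0, 0, 0, 0.6, -22.3, -16, 1], [0, 0, 0, 0.6, -22.3, -16, 1], [0, 0, 0, 0.6, -22.3, -16, 1], [0, 0, 0, 0.6, -22.3, -16, 1]])

```text
time_s: 21.6
position: [0.459, 0.3139, 0.1943]
ee_rot: [0.0, 1.0, -0.001, -0.0]
contact_force: [0.8, -0.2, -1.0]
width: 0.777
grip_force: 23.5
```

```bash
python3 - <<'E'
from h import *
im,d,c=snap('wrist','w5.png'); W=world(c,d)
go(.460,.315,.068,0)
im,d,c=snap('scene'); cup(world(c,d),.46,.315,.05,.13)
E
```

```text
row [0.001, 0.0, -0.002] [0.08, -0.14, 12.64] nrows 2.5 now [0.4592 0.3137 0.1944] t 21.6 w 0.779 f [-0.   0.3 -0.7]
cup [0.466 0.31 ] r 0.0397 top 0.2465 n 44
```

View pics/w5.png

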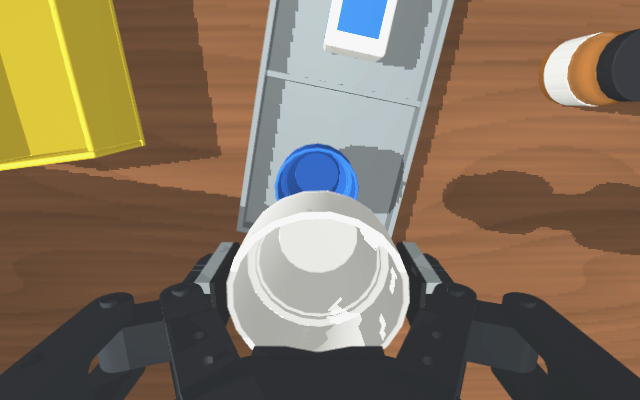

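play_rows(deltas=[[0, 0, 0, 0.1, -0.1, 4, 1], [0, 0, 0, 0.1, -0.1, 7, 1], [0, 0, 0, 0.1, -0.1, 9, 1], [0, 0, 0, 0.1, -0.1, 10.5, 1], [0, 0, 0, 0.1, -0.1, 11.5, 1], [0, 0, 0, 0.1, -0.1, 12.2, 1], [0, 0, 0, 0.1, -0.1, 12.6, 1], [0, 0, 0, 0.1, -0.1, 12.6, 1]])

```text
time_s: 22.5
position: [0.4605, 0.3152, 0.0706]
ee_rot: [0.0, 1.0, -0.001, 0.0]
contact_force: [-2.6, -3.8, 11.5]
width: 0.779
grip_force: 24.4
```

play_rows(deltas=[[0, 0, 0, 0, 0, 0, 0], [0, 0, 0, 0, 0, 0, 0], [0, 0, 0, 0, 0, 0, 0], [0, 0, 0, 0, 0, 0, 0], [0, 0, 0, 0, 0, -4, 0], [0, 0, 0, 0, 0, -9, 0], [0, 0, 0, 0, 0, -14, 0], [0, 0, 0, 0, 0, -19, 0], [0, 0, 0, -1, 4, -19, 0], [0, 0, 0, -2, 9, -19, 0], [0, 0, 0, -4, 14, -19, 0], [0, 0, 0, -5, 19, -19, 0], [0, 0, 0, -7, 24, -19, 0], [0, 0, 0, -8, 29, -19, 0], [0, 0, 0, -9, 34, -19, 0], [0, 0, 0, -9.5, 39, -19, 0], [0, 0, 0, -9.5, 39.6, -19, 0], [0, 0, 0, -9.5, 39.6, -19, 0], [0, 0, 0, -9.5, 39.6, -19, 0]])

```text
time_s: 24.4
position: [0.3648, -0.0798, 0.2582]
ee_rot: [-0.0, 1.0, -0.001, -0.0]
contact_force: [-0.0, 0.0, -0.2]
width: 0.999
grip_force: 0.0
```

```bash
python3 - <<'E'
from h import *
im,d,c=snap('wrist'); W=world(c,d)
for q in ((.432,-.083),(.545,-.075)): cup(W,*q)
im,d,c=snap('scene'); W=world(c,d)
for q in ((.46,.315),(.432,-.084),(.546,-.077),(.662,-.09)): cup(W,*q)
go(.432,-.082,.034,0)
E
```

```text
cup [ 0.4304 -0.0813] r 0.0314 top 0.0710 n 818
cup [ 0.5404 -0.0736] r 0.0294 top 0.0711 n 294
cup [0.4594 0.3139] r 0.0314 top 0.1071 n 121
cup [ 0.4332 -0.0846] r 0.0319 top 0.0703 n 132
cup [ 0.546 -0.077] r 0.0315 top 0.0708 n 134
cup [ 0.6631 -0.0913] r 0.0317 top 0.0709 n 138
row [-0.0, 0.0, 0.0] [6.71, 0.31, 22.42] nrows 4.7 now [ 0.3649 -0.079   0.2582] t 24.5 w 0.998 f [ 0.2 -1.1 -0.1]
```

play_rows(deltas=[[0, 0, 0, 4, 0.2, 2, 0], [0, 0, 0, 6.6, 0.2, 5, 0], [0, 0, 0, 6.6, 0.2, 9, 0], [0, 0, 0, 6.6, 0.2, 14, 0], [0, 0, 0, 6.6, 0.2, 19, 0], [0, 0, 0, 6.6, 0.2, 22.4, 0], [0, 0, 0, 6.6, 0.2, 22.4, 0], [0, 0, 0, 6.6, 0.2, 22.4, 1], [0, 0, 0, 6.6, 0.2, 22.4, 1], [0, 0, 0, 6.6, 0.2, 22.4, 1], [0, 0, 0, 6.6, 0.2, 22.4, 1], [0, 0, 0, 6.6, 0.2, 22.4, 1], [0, 0, 0, 6.6, 0.2, 22.4, 1]])

```text
time_s: 25.8
position: [0.4322, -0.0823, 0.0359]
ee_rot: [0.0, 1.0, -0.001, 0.002]
contact_force: [0.1, 1.0, 7.3]
width: 0.764
grip_force: 22.9
```

```bash
python3 -c "
from h import *
go(.460,.315,.22,0)"
```

```text
row [0.0, -0.004, -0.002] [2.78, -39.72, -18.42] nrows 8.8 now [ 0.4322 -0.0823  0.0359] t 25.8 w 0.764 f [0.1 1.  7.3]
```

play_rows(deltas=[[0, 0, 0, 0, 0, -4, 1], [0, 0, 0, 0, 0, -9, 1], [0, 0, 0, 0, 0, -14, 1], [0, 0, 0, 0, -3, -18.4, 1], [0, 0, 0, 0.4, -8, -18.4, 1], [0, 0, 0, 0.8, -13, -18.4, 1], [0, 0, 0, 1.2, -18, -18.4, 1], [0, 0, 0, 1.6, -23, -18.4, 1], [0, 0, 0, 2, -28, -18.4, 1], [0, 0, 0, 2.4, -33, -18.4, 1], [0, 0, 0, 2.8, -37, -18.4, 1], [0, 0, 0, 2.8, -39.7, -18.4, 1], [0, 0, 0, 2.8, -39.7, -18.4, 1], [0, 0, 0, 2.8, -39.7, -18.4, 1], [0, 0, 0, 2.8, -39.7, -18.4, 1]])

```text
time_s: 27.3
position: [0.4591, 0.3138, 0.2184]
ee_rot: [0.0, 1.0, -0.001, -0.0]
contact_force: [0.4, -0.2, -0.6]
width: 0.761
grip_force: 23.4
```

```bash
python3 - <<'E'
from h import *
im,d,c=snap('scene'); W=world(c,d)
for q in ((.546,-.077),(.662,-.09)): cup(W,*q)
go(.460,.315,.099,0)
E
```

```text
cup [ 0.546 -0.077] r 0.0316 top 0.0710 n 130
cup [ 0.6632 -0.0913] r 0.0316 top 0.0708 n 146
row [0.0, -0.0, -0.002] [0.08, -0.14, 11.95] nrows 2.4 now [0.4592 0.3136 0.2185] t 27.4 w 0.761 f [ 0.1  0.5 -0.3]
```

play_rows(deltas=[[0, 0, 0, 0.1, -0.1, 4, 1], [0, 0, 0, 0.1, -0.1, 7, 1], [0, 0, 0, 0.1, -0.1, 9, 1], [0, 0, 0, 0.1, -0.1, 10.3, 1], [0, 0, 0, 0.1, -0.1, 11.2, 1], [0, 0, 0, 0.1, -0.1, 11.8, 1], [0, 0, 0, 0.1, -0.1, 12, 1], [0, 0, 0, 0.1, -0.1, 12, 1]])

```text
time_s: 28.15
position: [0.4609, 0.3156, 0.1005]
ee_rot: [-0.0, 1.0, -0.001, 0.001]
contact_force: [-2.2, -3.1, 8.5]
width: 0.763
grip_force: 23.0
```

play_rows(deltas=[[0, 0, 0, 0, 0, 0, 0], [0, 0, 0, 0, 0, 0, 0], [0, 0, 0, 0, 0, 0, 0], [0, 0, 0, 0, 0, 0, 0], [0, 0, 0, 0, 0, -4, 0], [0, 0, 0, 0, 0, -9, 0], [0, 0, 0, 0, 0, -14, 0], [0, 0, 0, 0, 0, -16, 0], [0, 0, 0, 0.2, 4, -16, 0], [0, 0, 0, 0.4, 9, -16, 0], [0, 0, 0, 0.8, 14, -16, 0], [0, 0, 0, 1, 19, -16, 0], [0, 0, 0, 1.4, 24, -16, 0], [0, 0, 0, 1.4, 29, -16, 0], [0, 0, 0, 1.4, 34, -16, 0], [0, 0, 0, 1.4, 39, -16, 0], [0, 0, 0, 1.4, 39, -16, 0], [0, 0, 0, 1.4, 39, -16, 0], [0, 0, 0, 1.4, 39, -16, 0]])

```text
time_s: 30.05
position: [0.4738, -0.0732, 0.2582]
ee_rot: [-0.0, 1.0, -0.0, -0.0]
contact_force: [0.2, 0.2, 0.3]
width: 0.996
grip_force: 0.0
```

```bash
python3 - <<'E'
from h import *
im,d,c=snap('wrist'); W=world(c,d)
for q in ((.545,-.075),(.662,-.09)): cup(W,*q)
im,d,c=snap('scene'); W=world(c,d)
for q in ((.46,.315),(.546,-.077),(.662,-.09)): cup(W,*q)
go(.5445,-.0735,.034,0)
E
```

```text
cup [ 0.5435 -0.0735] r 0.0314 top 0.0709 n 810
cup [ 0.6595 -0.0881] r 0.0314 top 0.0632 n 100
cup [0.4599 0.3143] r 0.0315 top 0.1365 n 136
cup [ 0.5461 -0.0772] r 0.0315 top 0.0708 n 143
cup [ 0.6631 -0.0915] r 0.0314 top 0.0716 n 135
row [-0.0, 0.0, 0.001] [7.07, 0.09, 22.42] nrows 4.7 now [ 0.4739 -0.0727  0.2582] t 30.1 w 1.001 f [-0.6  0.5  0. ]
```

play_rows(deltas=[[0, 0, 0, 4, 0.1, 2, 0], [0, 0, 0, 7, 0.1, 5, 0], [0, 0, 0, 7, 0.1, 9, 0], [0, 0, 0, 7, 0.1, 14, 0], [0, 0, 0, 7, 0.1, 19, 0], [0, 0, 0, 7, 0.1, 22.4, 0], [0, 0, 0, 7, 0.1, 22.4, 0], [0, 0, 0, 7, 0.1, 22.4, 1], [0, 0, 0, 7, 0.1, 22.4, 1], [0, 0, 0, 7, 0.1, 22.4, 1], [0, 0, 0, 7, 0.1, 22.4, 1], [0, 0, 0, 7, 0.1, 22.4, 1], [0, 0, 0, 7, 0.1, 22.4, 1]])

```text
time_s: 31.45
position: [0.5451, -0.0753, 0.0361]
ee_rot: [0.0, 1.0, -0.001, 0.002]
contact_force: [0.4, 0.9, 6.7]
width: 0.776
grip_force: 23.2
```

```bash
python3 -c "
from h import *
go(.460,.315,.25,0)"
```

```text
row [0.0, -0.004, -0.002] [-8.49, -39.01, -21.43] nrows 9.1 now [ 0.5451 -0.0753  0.0361] t 31.4 w 0.776 f [0.4 0.9 6.7]
```

play_rows(deltas=[[0, 0, 0, 0, 0, -4, 1], [0, 0, 0, 0, 0, -9, 1], [0, 0, 0, 0, 0, -14, 1], [0, 0, 0, 0, 0, -19, 1], [0, 0, 0, -1, -5, -21.4, 1], [0, 0, 0, -2, -9, -21.4, 1], [0, 0, 0, -3, -14, -21.4, 1], [0, 0, 0, -4, -19, -21.4, 1], [0, 0, 0, -5, -24, -21.4, 1], [0, 0, 0, -6, -28, -21.4, 1], [0, 0, 0, -7, -32, -21.4, 1], [0, 0, 0, -8, -36, -21.4, 1], [0, 0, 0, -8.5, -39, -21.4, 1], [0, 0, 0, -8.5, -39, -21.4, 1], [0, 0, 0, -8.5, -39, -21.4, 1], [0, 0, 0, -8.5, -39, -21.4, 1]])

```text
time_s: 33.05
position: [0.4594, 0.3138, 0.2483]
ee_rot: [0.0, 1.0, -0.001, -0.0]
contact_force: [-0.1, 0.5, -0.2]
width: 0.776
grip_force: 23.6
```

```bash
python3 - <<'E'
from h import *
go(.460,.315,.128,0)
E
```

```text
row [0.001, 0.0, -0.002] [0.06, -0.13, 12.03] nrows 2.4 now [0.4594 0.3138 0.2483] t 33.0 w 0.776 f [-0.1  0.5 -0.2]
```

play_rows(deltas=[[0, 0, 0, 0.1, -0.1, 4, 1], [0, 0, 0, 0.1, -0.1, 7, 1], [0, 0, 0, 0.1, -0.1, 9, 1], [0, 0, 0, 0.1, -0.1, 10.3, 1], [0, 0, 0, 0.1, -0.1, 11.2, 1], [0, 0, 0, 0.1, -0.1, 11.8, 1], [0, 0, 0, 0.1, -0.1, 12.1, 1], [0, 0, 0, 0.1, -0.1, 12.1, 1]])

```text
time_s: 33.85
position: [0.461, 0.3155, 0.1309]
ee_rot: [-0.0, 1.0, -0.001, 0.001]
contact_force: [-5.1, -4.8, 15.5]
width: 0.783
grip_force: 24.6
```

play_rows(deltas=[[0, 0, 0, 0, 0, 0, 0], [0, 0, 0, 0, 0, 0, 0], [0, 0, 0, 0, 0, 0, 0], [0, 0, 0, 0, 0, 0, 0], [0, 0, 0, 0, 0, -4, 0], [0, 0, 0, 0, 0, -9, 0], [0, 0, 0, 0, 0, -13, 0], [0, 0, 0, 2, 4, -13, 0], [0, 0, 0, 4, 9, -13, 0], [0, 0, 0, 6, 14, -13, 0], [0, 0, 0, 8, 19, -13, 0], [0, 0, 0, 10, 24, -13, 0], [0, 0, 0, 12, 29, -13, 0], [0, 0, 0, 13, 34, -13, 0], [0, 0, 0, 13, 39, -13, 0], [0, 0, 0, 13, 40.3, -13, 0], [0, 0, 0, 13, 40.3, -13, 0], [0, 0, 0, 13, 40.3, -13, 0]])

```text
time_s: 35.65
position: [0.5897, -0.0877, 0.2568]
ee_rot: [-0.0, 1.0, -0.001, -0.0]
contact_force: [-0.1, 0.3, 0.1]
width: 1.006
grip_force: 0.0
```

```bash
python3 - <<'E'
from h import *
im,d,c=snap('wrist'); W=world(c,d)
cup(W,.662,-.09)
im,d,c=snap('scene'); W=world(c,d)
for q in ((.46,.315),(.662,-.09)): cup(W,*q)
go(.661,-.0885,.034,0)
E
```

```text
cup [ 0.6608 -0.0879] r 0.0314 top 0.0709 n 810
cup [0.4599 0.3144] r 0.0316 top 0.1659 n 133
cup [ 0.6632 -0.0914] r 0.0317 top 0.0711 n 138
row [-0.001, 0.0, -0.0] [7.13, 0.23, 22.31] nrows 4.7 now [ 0.5897 -0.0863  0.2572] t 35.8 w 0.999 f [-0.4  0.4 -0.7]
```

play_rows(deltas=[[0, 0, 0, 4, 0.2, 2, 0], [0, 0, 0, 7.1, 0.2, 5, 0], [0, 0, 0, 7.1, 0.2, 9, 0], [0, 0, 0, 7.1, 0.2, 14, 0], [0, 0, 0, 7.1, 0.2, 19, 0], [0, 0, 0, 7.1, 0.2, 22.3, 0], [0, 0, 0, 7.1, 0.2, 22.3, 0], [0, 0, 0, 7.1, 0.2, 22.3, 1], [0, 0, 0, 7.1, 0.2, 22.3, 1], [0, 0, 0, 7.1, 0.2, 22.3, 1], [0, 0, 0, 7.1, 0.2, 22.3, 1], [0, 0, 0, 7.1, 0.2, 22.3, 1], [0, 0, 0, 7.1, 0.2, 22.3, 1]])

```text
time_s: 37.05
position: [0.6622, -0.0894, 0.0367]
ee_rot: [0.0, 1.0, -0.001, 0.002]
contact_force: [-0.3, 0.1, 7.3]
width: 0.764
grip_force: 23.0
```

```bash
python3 -c "
from h import *
go(.460,.315,.28,0)"
```

```text
row [0.0, -0.004, -0.002] [-20.18, -40.41, -24.43] nrows 10.3 now [ 0.6622 -0.0894  0.0367] t 37.0 w 0.764 f [-0.3  0.1  7.3]
```

play_rows(deltas=[[0, 0, 0, 0, 0, -4, 1], [0, 0, 0, 0, 0, -9, 1], [0, 0, 0, 0, 0, -14, 1], [0, 0, 0, 0, 0, -19, 1], [0, 0, 0, -1, -3, -23, 1], [0, 0, 0, -3, -7, -24.4, 1], [0, 0, 0, -5, -11, -24.4, 1], [0, 0, 0, -7, -15, -24.4, 1], [0, 0, 0, -9, -19, -24.4, 1], [0, 0, 0, -11, -23, -24.4, 1], [0, 0, 0, -13, -27, -24.4, 1], [0, 0, 0, -15, -31, -24.4, 1], [0, 0, 0, -17, -35, -24.4, 1], [0, 0, 0, -19, -38.5, -24.4, 1], [0, 0, 0, -20.2, -40.4, -24.4, 1], [0, 0, 0, -20.2, -40.4, -24.4, 1], [0, 0, 0, -20.2, -40.4, -24.4, 1], [0, 0, 0, -20.2, -40.4, -24.4, 1]])

```text
time_s: 38.85
position: [0.4598, 0.3139, 0.2784]
ee_rot: [0.0, 1.0, -0.001, 0.0]
contact_force: [-0.5, -0.2, -0.7]
width: 0.77
grip_force: 23.2
```

```bash
python3 - <<'E'
from h import *
go(.460,.315,.158,0)
E
```

```text
row [0.001, -0.0, -0.002] [0.02, -0.12, 12.04] nrows 2.4 now [0.4598 0.3139 0.2784] t 38.9 w 0.77 f [-0.5 -0.2 -0.7]
```

play_rows(deltas=[[0, 0, 0, 0, -0.1, 4, 1], [0, 0, 0, 0, -0.1, 7, 1], [0, 0, 0, 0, -0.1, 9, 1], [0, 0, 0, 0, -0.1, 10.3, 1], [0, 0, 0, 0, -0.1, 11.2, 1], [0, 0, 0, 0, -0.1, 11.8, 1], [0, 0, 0, 0, -0.1, 12.1, 1], [0, 0, 0, 0, -0.1, 12.1, 1]])

```text
time_s: 39.65
position: [0.4603, 0.3157, 0.1614]
ee_rot: [-0.001, 1.0, -0.001, 0.002]
contact_force: [-4.6, -4.1, 17.0]
width: 0.764
grip_force: 24.5
```

play_rows(deltas=[[0, 0, 0, 0, 0, 0, 0], [0, 0, 0, 0, 0, 0, 0], [0, 0, 0, 0, 0, 0, 0], [0, 0, 0, 0, 0, 0, 0], [0, 0, 0, 0, 0, -4, 0], [0, 0, 0, 0, 0, -9, 0], [0, 0, 0, 0, 0, -13, 0], [0, 0, 0, -2, 4, -13, 0], [0, 0, 0, -3, 9, -13, 0], [0, 0, 0, -3, 14, -13, 0], [0, 0, 0, -3, 19, -13, 0], [0, 0, 0, -3, 24, -13, 0], [0, 0, 0, -3, 27, -13, 0], [0, 0, 0, -3, 27, -13, 0], [0, 0, 0, -3, 27, -13, 0]])

```text
time_s: 41.15
position: [0.429, 0.0457, 0.2873]
ee_rot: [-0.0, 1.0, -0.002, -0.0]
contact_force: [-0.3, 0.4, 0.4]
width: 1.001
grip_force: 0.0
```

```bash
python3 - <<'E'
from h import *
im,d,c=snap('scene','end.png'); W=world(c,d); cup(W,.46,.315)
print('cups',[(round(float(r['score']),2),np.round(r['extent']).astype(int).tolist()) for r in robot.find_in('cup1','scene')])
Wf=W.reshape(-1,3); r,g,b=im.astype(int).reshape(-1,3).T
m=(r>150)&(g<60)&(b<60)&(Wf[:,2]>.1)&(Wf[:,2]<.13)&(Wf[:,1]<-.2)&(Wf[:,1]>-.4); print(np.median(Wf[m],0))
cv2.imwrite('pics/end1.png',cv2.resize(im[100:370,80:440,::-1],(800,600),interpolation=cv2.INTER_CUBIC))
E
```

```text
cup [0.4588 0.3142] r 0.0315 top 0.1953 n 152
cups [(0.71, [366, 110, 383, 126]), (0.58, [366, 129, 384, 143]), (0.57, [362, 138, 384, 148]), (0.45, [368, 124, 387, 135])]
[ 0.52816943 -0.31602222  0.11532439]
```

View pics/end1.png

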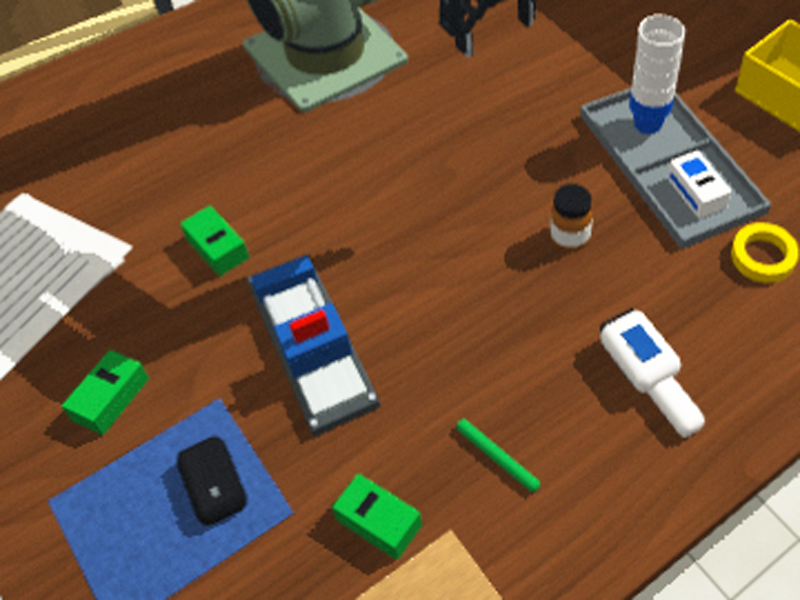

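The final picture shows one straight stack of four cups on the blue cup at (655,75), with the rim at 0.195 m as expected. The cartridge lies flat in the tray at (700,180), the jaw is shut, and no white cups are left on the bench.

```bash
python3 -c "
from rig import robot
print(robot.close_job())"
```

```text
the job is handed in; nothing more can be done
None
```

The job is handed in at about 41 s of the allowed 210 s: the cartridge lies flat in the tray's empty half, the jaw is shut again, all four white cups make one straight stack on the blue cup, and everything is released; the hand-in call returned no verdict.

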